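Line up the pipe couplings by size

ROBOT

A 7-joint arm with a two-finger parallel gripper is mounted at the origin on the work surface. World frame = base frame: x ahead of the robot, y to its left, z up, the work surface at z = 0. Lengths are in m, angles in degrees, forces in N, time in s.
With the tool pointing down it reaches from about 0.425 to 0.875 m from the base axis. Payload 4.7 kg.
Tool frame: the origin (TCP) lies at the very end of the fingers, on their centre line; the grasp point (between the pads) lies 19 mm behind it; z points along the fingers, y is the line along which they close (so a half turn about z gives the same grasp; the last joint's range is limited). The gripper opens to 87 mm and grips with 3 to 60 N. Pads are 19 mm wide; open, the fingers measure 117 mm over their backs; the gripper's body (75 mm by 190 mm) begins 51 mm behind the grasp point.
Start: joints at [73.287, 18.392, -4.016, 83.108, 1.295, 78.541, -3.26], TCP at [0.196, -0.62, 0.223] pointing down, gripper open.
Joint ranges: [-163.93, 163.93], [-17.29, 119.83], [-79.2, 71.16], [3.27, 140.29], [-89.18, 269.18], [5.43, 117.66], [-154.24, 154.24]. Speed limits (degrees/s): [147.25, 147.25, 180, 180, 180, 180, 180].

INTERFACE

Orientations are given as [roll, pitch, yaw] about the fixed x, y, z axes, in that order (R = Rz(yaw) Ry(pitch) Rx(roll)).
In Python, from cell import telemetry, cams, env gives the robot as it stands.
- The arm moves only by the tool arm_command, never from a script. Its argument "series" is text: rows parted by semicolons, each of 5 numbers parted by spaces: the shift along the tool's x, y, z in mm, then the turn about the tool's z in rad, then the closure in counts, from 0 (fully open) to 255 (shut). A call has 1 to 20 rows; each row shifts and turns the commanded pose from where the row before left it, along the tool's axes as they then stand; what a row does not reach is not made up. A row lasts 1/12 s, in which the tool goes at most 41.7 mm and 7.16 degrees, less where a joint would pass 70% of its speed; a pose out of reach is approached as far as the arm can. A call is refused whole if a number of a shift passes 41.7 or a number of a turn 0.125, either way. A call with a gripper value outside its range is refused whole. The fingers move at their own pace and stop on an object; "squeeze" is the grip in N (left out, the last holds). Time passes only in rows, so rows that do not move let the fingers close. It gives the time, the measured TCP pose, the force, the opening and the grip force at its end, in the units of the state.
- telemetry.get_obs(): the state, without advancing time (a new reading comes with each control period).
- cams.read_camera(name): name is "side" or "top"; returns the picture (400x640x3 uint8, blue, green, red); there is no depth.
- cams.calibration(name): a dict with "K" (3x3 intrinsics, pixels), "dist" ([k1, k2, p1, p2, k3] as OpenCV has them; the pictures are not rectified), "origin" and "rotation" of the camera in the world. Camera axes: x right, y down, z forward; pixel columns grow to the right and rows downward; lengths in m; the calibration is good to about 2 mm. A picture is of the moment at which its call begins. calibration takes no time and is no camera call.
- env.sign_off(): hands the job in; it is judged then, once.
The state is a dict: "time_s": time; "qpos": joint angles; "joint_velocities": joint speeds; "effort": joint torques, N m; "tool_pos": TCP position; "tool_rot": TCP orientation; "force": force on the tool from outside, world axes, zero at the start; "wrist_torque": the same for the moment, N m; "grip_width": finger opening in m; "grasp_force": force on a finger pad.
Only numpy, scipy, OpenCV 4.12 (cv2) and the standard library are available. Lean on these libraries where they do the work, as an engineer would, in place of code of your own. Each camera call takes 0.05 s, during which the arm holds its last target. There are 200 camera calls.

TASK

Four steel pipe couplings stand mixed up on the stockroom bench. Stand them on the white board in order of size, one centred on each of the four circles: the smallest next to the upright steel end stop, then larger and larger, the largest at the other end. Never knock a coupling over, and leave all four standing upright and let go.

Things in the scene. Friction and masses are not known exactly. Their poses are not given: they have to be found in the camera images.
- coupling_28_center (a point): Centre (on the axis, half-way up) of the smallest coupling: a loose plain galvanised steel tube, open at both ends, standing upright; outside diameter 28 mm, height 46 mm, wall 4 mm, its z axis along the tube. It starts on the bench top in front of the board.
- coupling_38_center (a point): Centre (on the axis, half-way up) of the second smallest coupling: a loose plain galvanised steel tube, open at both ends, standing upright; outside diameter 38 mm, height 54 mm, wall 4 mm, its z axis along the tube. It starts on the bench top in front of the board.
- coupling_50_center (a point): Centre (on the axis, half-way up) of the second largest coupling: a loose plain galvanised steel tube, open at both ends, standing upright; outside diameter 50 mm, height 62 mm, wall 4 mm, its z axis along the tube. It starts on the bench top in front of the board.
- coupling_62_center (a point): Centre (on the axis, half-way up) of the largest coupling: a loose plain galvanised steel tube, open at both ends, standing upright; outside diameter 62 mm, height 70 mm, wall 4 mm, its z axis along the tube. It starts on the bench top in front of the board.
- mark_a: The end mark on the robot's left (+y) of four alike black painted circles (74 mm across, small cross at the centre, flat, nothing to seat in) in a straight row, 90 mm apart, on the white board (110 x 450 mm, 12 mm thick, fixed to the bench). Origin: centre of the circle on the board's top face, 12 mm above the bench; z up, its y axis along the row towards the left end.
- mark_b: The next mark from the left of four alike black painted circles (74 mm across, small cross at the centre, flat, nothing to seat in) in a straight row, 90 mm apart, on the white board (110 x 450 mm, 12 mm thick, fixed to the bench). Origin: centre of the circle on the board's top face, 12 mm above the bench; z up, its y axis along the row towards the left end.
- mark_c: The next mark, third from the left of four alike black painted circles (74 mm across, small cross at the centre, flat, nothing to seat in) in a straight row, 90 mm apart, on the white board (110 x 450 mm, 12 mm thick, fixed to the bench). Origin: centre of the circle on the board's top face, 12 mm above the bench; z up, its y axis along the row towards the left end.
- mark_d: The end mark on the robot's right (-y) of four alike black painted circles (74 mm across, small cross at the centre, flat, nothing to seat in) in a straight row, 90 mm apart, on the white board (110 x 450 mm, 12 mm thick, fixed to the bench). Origin: centre of the circle on the board's top face, 12 mm above the bench; z up, its y axis along the row towards the left end.
- end_stop: Upright bare steel plate on a flat foot (plate 90 mm across the board, 5 mm thick, 50 mm high; foot 30 mm wide, 5 mm thick), fixed to one end of the board, 65 mm beyond the centre of that end's mark; it may be at the left or the right end. At the other end is only a low wooden strip, 10 mm high. Origin: centre of its underside on the board's top face.
Things that resemble listed ones, but are neither listed nor needed, are in the scene too. What is shaped like the part that bears coupling_28_center but purple is not meant.

How it is judged:
By the outcome, as a careful person would: the job done as asked, in the order asked, and still so for the second after the job is handed in, with the robot touching nothing.
It also fails if it takes over 102 s, if anything falls off the work surface, if the arm or the gripper's body presses on something with over 40 N, if the wrist force passes 120 N, or if a joint passes its speed limit or range.

## Working session

There is one attempt and no reset: what is moved stays moved. The work goes in short steps, Python scripts to look and compute and a tool call to move; the robot and the scene stay as the last step left them, time stands still between calls to the robot, and variables do not carry over. Pictures are saved under pics/ and viewed, at most 14 in all, crops included, and the job is handed in when it is done.

Besides the shell and the picture viewer there is one more tool, called after "Emit:" by a JSON object that holds its "name" and its "arguments", one argument or row to a line. arm_command: Moves the arm, as the interface text tells. Its arguments: {"type":"object","properties":{"series":{"type":"string"},"squeeze":{"type":"number"}},"required":["series"]}

```bash
ls; mkdir -p pics
python3 - <<'E'
from cell import telemetry,cams,env
import cv2
for n in("top","side"):
    cv2.imwrite(f"pics/{n}0.png",cams.read_camera(n)); c=cams.calibration(n); print(n,c)
o=telemetry.get_obs();print(o)
E
```

```text
pics
top {'K': array([[436.3949064 ,   0.        , 325.77040175],
       [  0.        , 436.3949064 , 203.66037487],
       [  0.        ,   0.        ,   1.        ]]), 'dist': array([-0.09328031,  0.        ,  0.        ,  0.        ,  0.        ]), 'origin': array([0.42302397, 0.04428615, 1.00970129]), 'rotation': array([-174.42602374,   -1.57926947,  -90.57646373])}
side {'K': array([[424.1566865 ,   0.        , 318.76155149],
       [  0.        , 424.1566865 , 194.28960603],
       [  0.        ,   0.        ,   1.        ]]), 'dist': array([0.02709387, 0.        , 0.        , 0.        , 0.        ]), 'origin': array([0.31255539, 0.74156575, 0.51957427]), 'rotation': array([-122.3536459 ,    0.1659345 , -164.15443573])}
{'time_s': 0.1, 'qpos': array([73.28532481, 18.43540809, -4.01810166, 83.16824213,  1.29338068,
       78.54076297, -3.26067583]), 'joint_velocities': array([ 0.04663439, -0.16454728, -0.01469486, -0.069697  ,  0.09716686,
       -0.06674645, -0.04154973]), 'effort': array([ 1.28871720e-04, -4.92568946e+01, -4.05682130e-01, -3.13394415e+01,
       -6.42033108e-02,  3.95366340e-02,  6.46763078e-05]), 'tool_pos': array([ 0.19554159, -0.61936652,  0.22156158]), 'tool_rot': array([-1.79900741e+02,  3.06957271e-03,  1.75257198e+01]), 'force': array([-0.1800742 ,  0.62753375, -0.10829587]), 'wrist_torque': array([-0.04188064, -0.01727412, -0.02371081]), 'grasp_force': 0.0, 'grip_width': 0.08691677816232798}
```

View pics/top0.png

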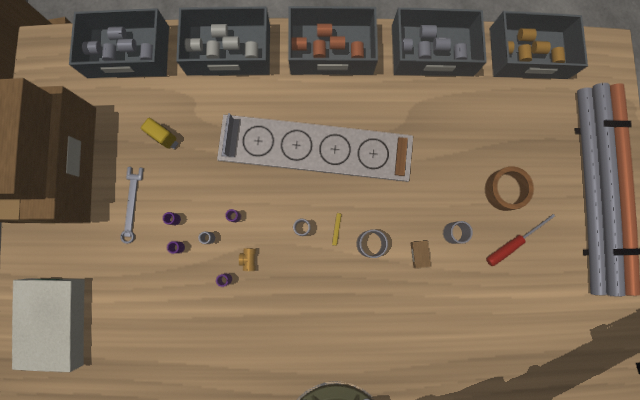

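View pics/side0.png

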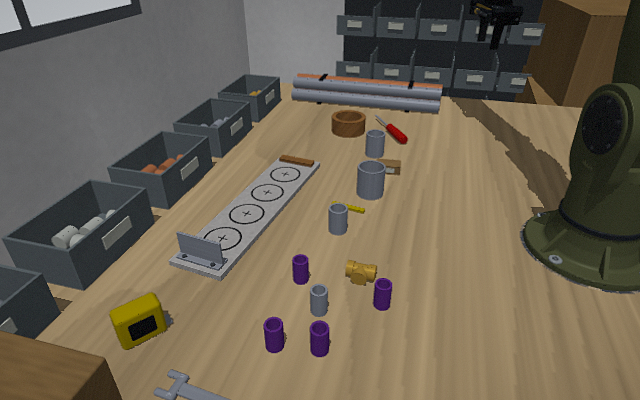

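The end stop is at the left (top view 230,135), so the order is 28→a, 38→b, 50→c, 62→d. In the top view the couplings are: 28 at (207,237) among purple tubes, 38 at (303,227), 62 at (374,243), 50 at (458,232).

```bash
cat > h.py <<'E'
import numpy as np,cv2
from scipy.spatial.transform import Rotation as Rt
from scipy.optimize import minimize
from cell import telemetry,cams,env
CAL={n:cams.calibration(n) for n in("top","side")}
def cal(n):
    c=CAL[n];return c["K"],c["dist"],c["origin"],Rt.from_euler("xyz",c["rotation"],degrees=True).as_matrix()
def proj(n,P):
    K,d,o,R=cal(n); rv=cv2.Rodrigues(R.T)[0]
    return cv2.projectPoints(np.asarray(P,float).reshape(-1,3),rv,-R.T@o,K,d)[0].reshape(-1,2)
def back(n,uv,z):
    K,d,o,R=cal(n)
    p=cv2.undistortPoints(np.asarray(uv,float).reshape(-1,1,2),K,d).reshape(-1,2)
    r=np.c_[p,np.ones(len(p))]@R.T
    return (o+r*((z-o[2])/r[:,2])[:,None])[:,:2]
SZ={28:.046,38:.054,50:.062,62:.070}
T=np.linspace(0,2*np.pi,60,endpoint=False)
def circ(x,y,r,z): return np.c_[x+r*np.cos(T),y+r*np.sin(T),0*T+z]
def outline(n,x,y,D,z0=0):
    P=proj(n,np.r_[circ(x,y,D/2000,z0),circ(x,y,D/2000,z0+SZ[D])]).astype(np.float32)
    return cv2.convexHull(P).reshape(-1,2)
def fit(n,img,D,x,y,z0=0):
    """silhouette fit: greyness contrast inside vs. ring outside"""
    S=4; hull=outline(n,x,y,D,z0); lo=hull.min(0).astype(int)-14; hi=hull.max(0).astype(int)+14
    c=img[lo[1]:hi[1],lo[0]:hi[0]].astype(float)
    warm=c[...,2]-c[...,0]               # wood is warm, steel is neutral
    m=(warm<np.percentile(warm,85)*.5).astype(np.float32)
    m=cv2.resize(m,None,fx=S,fy=S,interpolation=cv2.INTER_LINEAR)
    def cost(p):
        h=(outline(n,p[0],p[1],D,z0)-lo+.5)*S-.5
        k=np.zeros(m.shape,np.uint8); cv2.fillPoly(k,[np.round(h*16).astype(np.int32)],1,shift=4)
        return float(np.abs(m-k).sum()/k.sum())
    best=(9,)
    for s in(.012,.004,.0012,.0004):
        g=np.linspace(-1,1,9)*s; c0=(x,y)
        for a in g:
            for b in g:
                v=cost((c0[0]+a,c0[1]+b))
                if v<best[0]: best=(v,c0[0]+a,c0[1]+b)
        _,x,y=best
    return best
E
cat > a.py <<'E'
from h import *
t=cv2.imread("pics/top0.png");s=cv2.imread("pics/side0.png")
px={28:(207,237),38:(303,227),62:(374,243),50:(458,232)}
T0=t.copy();S0=s.copy()
for D,p in px.items():
    g=back("top",p,SZ[D])[0]
    for n,im,o in(("top",t,T0),("side",s,S0)):
        b=fit(n,im,D,*g); print(D,n,np.round(b,4))
        cv2.polylines(o,[np.round(outline(n,b[1],b[2],D)*16).astype(int)],True,(0,255,0),1,shift=4)
# marks: match rendered circle
M={}
for nm,p in zip("abcd",[(258,141),(296.5,145.5),(335,150),(373,154)]):
    x,y=back("top",p,.012)[0]
    g=cv2.cvtColor(t,cv2.COLOR_BGR2GRAY).astype(np.float32)
    A=np.linspace(0,2*np.pi,120)
    def f(q):
        P=np.concatenate([np.c_[q[0]+r*np.cos(A),q[1]+r*np.sin(A),0*A+.012] for r in(.035,.036,.037)])
        u=proj("top",P).astype(np.float32)
        return float(cv2.remap(g,u[:,:1],u[:,1:],cv2.INTER_LINEAR).mean())
    r=minimize(f,(x,y),method="Nelder-Mead",options=dict(initial_simplex=[(x,y),(x+.004,y),(x,y+.004)])); M[nm]=r.x; print(nm,np.round(r.x,4),r.fun)
P=np.array([M[k] for k in"abcd"]);print(np.diff(P,axis=0),np.linalg.norm(np.diff(P,axis=0),axis=1))
for q in P:
    for n,o in(("top",T0),("side",S0)):
        cv2.polylines(o,[np.round(proj(n,circ(*q,.037,.012))*16).astype(int)],True,(0,0,255),1,shift=4)
a=cv2.resize(T0[105:285,180:490],None,fx=2.5,fy=2.5);b=cv2.resize(S0[120:340,160:420],None,fx=2.3,fy=2.3)
cv2.imwrite("pics/fit_t.png",a);cv2.imwrite("pics/fit_s.png",b)
E
python3 a.py
```

```text
28 top [0.2744 0.4445 0.2857]
28 side [0.706  0.444  0.2857]
38 top [0.492  0.4658 0.071 ]
38 side [0.1547 0.4653 0.0709]
62 top [ 0.5045  0.4281 -0.0849]
62 side [ 0.3659  0.4275 -0.0853]
50 top [ 0.2438  0.4508 -0.2821]
50 side [ 0.8054  0.4511 -0.2828]
a [0.6691 0.1727] 90.04428100585938
b [0.6586 0.0837] 88.83056640625
c [ 0.6481 -0.0059] 86.42808532714844
d [ 0.6375 -0.0952] 82.72399139404297
[[-0.01048589 -0.08899003]
 [-0.01054481 -0.08961519]
 [-0.01060187 -0.08928692]] [0.08960569 0.09023345 0.08991415]
```

View pics/fit_t.png

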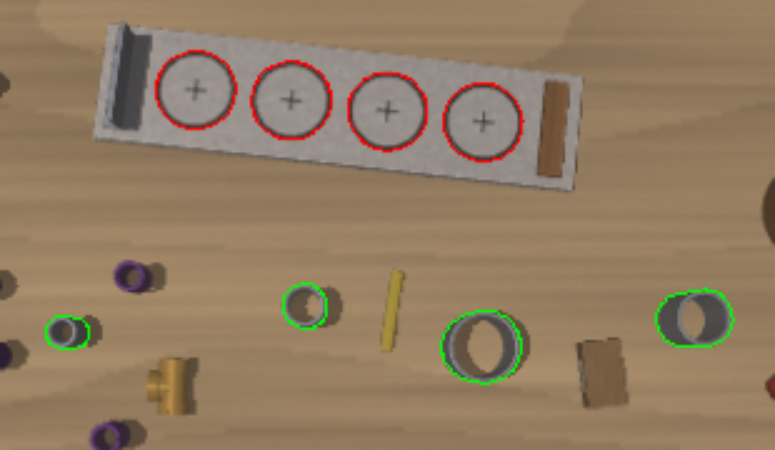

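View pics/fit_s.png

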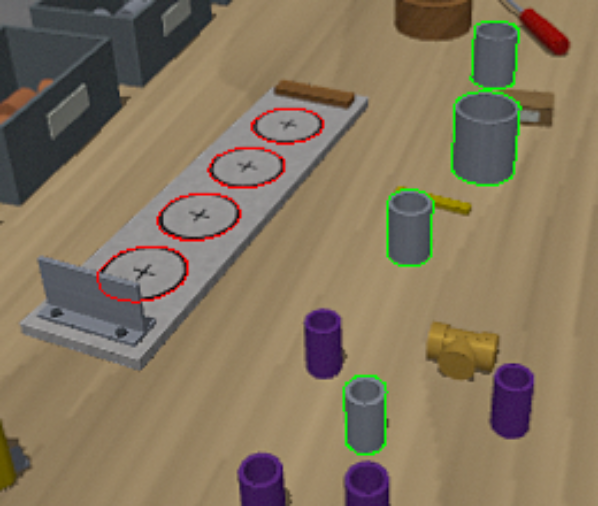

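The outlines fit all four couplings in both views, and the two cameras agree within 1 mm. The mark spacing comes out at 90 mm. I'll keep yaw at 90°, so the fingers close along world x, tool x = +y, tool y = +x and tool z = down.

Emit:
{"name": "arm_command", "arguments": {
  "series": "0 0 0 -0.115 0;0 0 0 -0.115 0;0 0 0 -0.115 0;0 0 0 -0.115 0;0 0 0 -0.115 0;0 0 0 -0.115 0;0 0 0 -0.115 0;0 0 0 -0.115 0;0 0 0 -0.115 0;0 0 0 -0.115 0;0 0 0 -0.115 0;0 0 0 0 0",
  "squeeze": 25
}}

```text
time_s: 1.1
tool_pos: [0.1955, -0.6196, 0.222]
tool_rot: [-180.0, -0.1, 90.2]
force: [0.2, 0.1, 0.0]
grip_width: 0.0869
grasp_force: 0.0
```

Emit:
{"name": "arm_command", "arguments": {
  "series": "12 9 3 0 0;24 18 5 0 0;24 18 5 0 0;24 18 5 0 0;24 18 5 0 0;24 18 5 0 0;24 18 5 0 0;24 18 5 0 0;24 18 5 0 0;24 18 5 0 0;24 18 5 0 0;24 18 5 0 0;24 18 5 0 0;24 18 5 0 0;13 13 5 0 0;0 0 5 0 0;0 0 0 0 0"
}}

```text
time_s: 2.52
tool_pos: [0.4515, -0.2815, 0.1434]
tool_rot: [-179.9, -0.1, 90.0]
force: [-0.6, -0.6, -0.1]
grip_width: 0.087
grasp_force: 0.0
```

Emit:
{"name": "arm_command", "arguments": {
  "series": "-1 0 10 0 0;0 0 18 0 0;0 0 18 0 0;0 0 18 0 0;0 0 15 0 0;0 0 15 0 0;0 0 12 0 0;0 0 10 0 0;0 0 7 0 0;0 0 3 0 0;0 0 0 0 0"
}}

```text
time_s: 3.43
tool_pos: [0.4513, -0.2839, 0.018]
tool_rot: [-180.0, -0.0, 90.0]
force: [0.7, 0.4, 0.0]
grip_width: 0.0871
grasp_force: 0.0
```

Emit:
{"name": "arm_command", "arguments": {
  "series": "0 0 0 0 70;0 0 0 0 90;0 0 0 0 105;0 0 0 0 120;0 0 0 0 140;0 0 0 0 160;0 0 0 0 180;0 0 0 0 180;0 0 0 0 180;0 0 0 0 180"
}}

```text
time_s: 4.27
tool_pos: [0.4516, -0.2839, 0.0187]
tool_rot: [-180.0, 0.0, 90.0]
force: [0.1, -0.1, 2.8]
grip_width: 0.0498
grasp_force: 25.0
```

Emit:
{"name": "arm_command", "arguments": {
  "series": "0 0 -4 0 180;0 0 -10 0 180;0 0 -18 0 180;0 0 -18 0 180;0 0 -18 0 180;0 0 -12 0 180;8 6 0 0 180;16 12 0 0 180;22 16 0 0 180;22 16 0 0 180;22 16 0 0 180;22 16 0 0 180;22 16 0 0 180;22 16 0 0 180;22 16 0 0 180;22 16 0 0 180;22 16 0 0 180;22 16 0 0 180;16 12 0 0 180;16 7 0 0 180"
}}

```text
time_s: 5.93
tool_pos: [0.6492, -0.005, 0.0972]
tool_rot: [-179.9, -0.1, 90.1]
force: [0.1, 0.5, -2.4]
grip_width: 0.0496
grasp_force: 25.0
```

Emit:
{"name": "arm_command", "arguments": {
  "series": "0 0 0 0 180;0 0 0 0 180"
}}

```text
time_s: 6.1
tool_pos: [0.648, -0.0052, 0.0972]
tool_rot: [-179.9, -0.1, 90.2]
force: [0.1, -0.6, -2.7]
grip_width: 0.0502
grasp_force: 25.0
```

```bash
cat > chk.py <<'E'
import sys
from h import *
D=int(sys.argv[1]);gx,gy,z0=map(float,sys.argv[2:5])
for n in("top","side"):
    im=cams.read_camera(n); cv2.imwrite(f"pics/k{D}_{n}_{z0}.png",im)
    print(n,np.round(fit(n,im,D,gx,gy,z0),4))
print(telemetry.get_obs()["tool_pos"])
E
python3 - <<'E'
from h import *
for n in("top","side"):
    im=cams.read_camera(n); u=proj(n,[.648,-.006,.12])[0].astype(int)
    cv2.imwrite(f"pics/l_{n}.png",im); 
    c=im[max(u[1]-70,0):u[1]+70,u[0]-70:u[0]+70]; globals()[n]=cv2.resize(c,(400,400))
cv2.imwrite("pics/l.png",np.hstack([top,side]))
E
```

```text
(no output)
```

View pics/l.png

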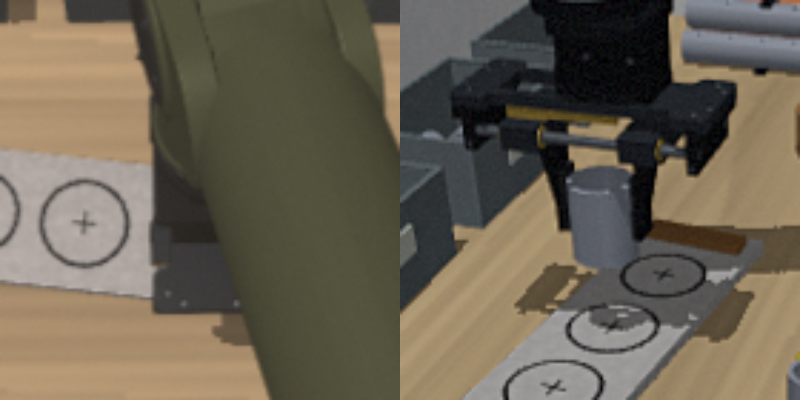

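The held coupling is upright above circle c (side view at (600,215), circle c at (612,325)). Next I lower it with a −1 mm y correction.

Emit:
{"name": "arm_command", "arguments": {
  "series": "-1 0 6 0 180;0 0 12 0 180;0 0 14 0 180;0 0 12 0 180;0 0 10 0 180;0 0 6 0 180;0 0 3 0 180;0 0 1 0 180;0 0 1 0 180;0 0 0 0 180"
}}

```text
time_s: 7.03
tool_pos: [0.6491, -0.0087, 0.034]
tool_rot: [180.0, 0.0, 90.0]
force: [-0.6, 0.4, -2.1]
grip_width: 0.0497
grasp_force: 25.0
```

Run:
```python
from h import *
im=cams.read_camera("side");o=telemetry.get_obs();print(o["tool_pos"],o["force"])
cv2.imwrite("pics/s1full.png",im)
for b,col in((.0,(0,255,0)),):
    cv2.polylines(im,[np.round(outline("side",.6481,-.0059,50,.012)*16).astype(int)],True,col,1,shift=4)
u=proj("side",[.648,-.006,.05])[0].astype(int)
cv2.imwrite("pics/s1.png",cv2.resize(im[u[1]-50:u[1]+50,u[0]-60:u[0]+60],None,fx=5,fy=5))
```

```text
[ 0.64916789 -0.00879615  0.03415682] [-1.26784566 -0.34068597 -2.95358006]
```

View pics/s1.png

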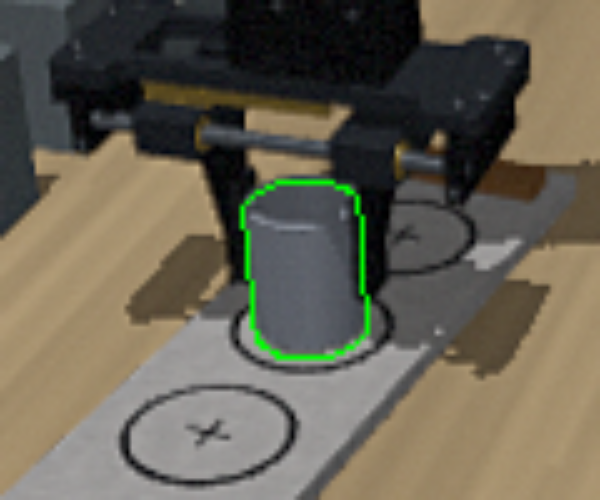

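Emit:
{"name": "arm_command", "arguments": {
  "series": "1.5 -1 1 0 180;0 0 1 0 180;0 0 0.5 0 180;0 0 0 0 180;0 0 0 0 180"
}}

```text
time_s: 7.5
tool_pos: [0.6476, -0.0074, 0.0311]
tool_rot: [180.0, 0.0, 90.0]
force: [0.5, 0.5, -2.6]
grip_width: 0.0501
grasp_force: 25.0
```

Emit:
{"name": "arm_command", "arguments": {
  "series": "0 0 0.5 0 180;0 0 0.5 0 180;0 0 0 0 180"
}}

```text
time_s: 7.75
tool_pos: [0.6478, -0.0074, 0.0308]
tool_rot: [180.0, 0.0, 90.0]
force: [-2.3, -0.5, 2.8]
grip_width: 0.0501
grasp_force: 25.0
```

Contact (force went from −2.6 to +2.8). Releasing gently, then moving up.

Emit:
{"name": "arm_command", "arguments": {
  "series": "0 0 0 0 95;0 0 0 0 85;0 0 0 0 70;0 0 0 0 50;0 0 0 0 30;0 0 0 0 0;0 0 0 0 0;0 0 -4 0 0;0 0 -12 0 0;0 0 -20 0 0;0 0 -20 0 0;0 0 -20 0 0;0 0 -20 0 0;0 0 -10 0 0"
}}

```text
time_s: 8.92
tool_pos: [0.6493, -0.007, 0.1401]
tool_rot: [179.7, 0.0, 90.0]
force: [0.3, -0.1, -0.5]
grip_width: 0.087
grasp_force: 0.0
```

Run:
```python
from h import *
im=cams.read_camera("side");cv2.imwrite("pics/s2full.png",im)
print(telemetry.get_obs()["tool_pos"])
g=cv2.cvtColor(im,cv2.COLOR_BGR2GRAY).astype(float)
cv2.polylines(im,[np.round(outline("side",.6481,-.0059,50,.012)*16).astype(int)],True,(0,255,0),1,shift=4)
u=proj("side",[.648,-.006,.05])[0].astype(int)
cv2.imwrite("pics/s2.png",cv2.resize(im[u[1]-50:u[1]+50,u[0]-60:u[0]+60],None,fx=5,fy=5))
```

```text
[ 0.64998984 -0.00699926  0.1411742 ]
```

View pics/s2.png

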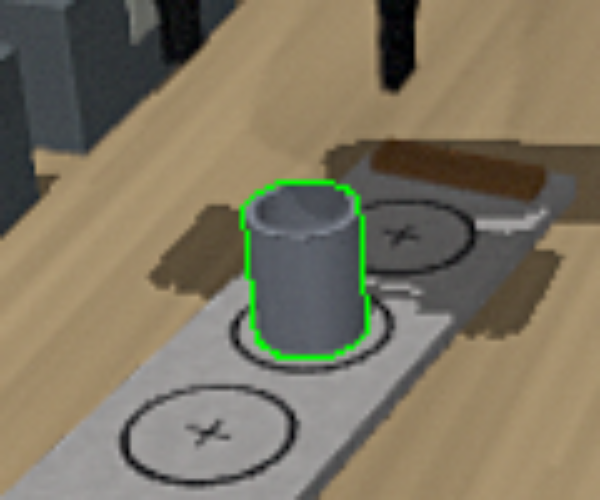

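The 50 stands centred on c (within about 1 mm). Next is the 62.

Emit:
{"name": "arm_command", "arguments": {
  "series": "-3 -10 0 0 0;-6 -18 0 0 0;-8 -22 0 0 0;-8 -22 0 0 0;-8 -22 0 0 0;-8 -22 0 0 0;-8 -22 0 0 0;-8 -22 0 0 0;-8 -22 0 0 0;-7 -20 0 0 0;-4 -12 0 0 0;-2 -7 0 0 0;0 0 10 0 0;0 0 12 0 0;0 0 8 0 0;0 0 0 0 0;0 0 0 0 0"
}}

```text
time_s: 10.38
tool_pos: [0.4266, -0.0846, 0.1053]
tool_rot: [-179.9, -0.1, 90.1]
force: [0.6, 0.4, -1.1]
grip_width: 0.087
grasp_force: 0.0
```

Emit:
{"name": "arm_command", "arguments": {
  "series": "0 1 8 0 0;0 0 14 0 0;0 0 16 0 0;0 0 16 0 0;0 0 14 0 0;0 0 9 0 0;0 0 5 0 0;0 0 2 0 0;0 0 0 0 0"
}}

```text
time_s: 11.13
tool_pos: [0.4279, -0.0853, 0.022]
tool_rot: [-180.0, -0.0, 90.0]
force: [0.4, 0.2, 0.7]
grip_width: 0.0871
grasp_force: 0.0
```

Emit:
{"name": "arm_command", "arguments": {
  "series": "0 0 0 0 40;0 0 0 0 55;0 0 0 0 70;0 0 0 0 85;0 0 0 0 100;0 0 0 0 120;0 0 0 0 150;0 0 0 0 150;0 0 0 0 150"
}}

```text
time_s: 11.88
tool_pos: [0.428, -0.0855, 0.0224]
tool_rot: [180.0, 0.0, 90.0]
force: [-0.2, 0.4, 3.8]
grip_width: 0.0621
grasp_force: 25.0
```

Emit:
{"name": "arm_command", "arguments": {
  "series": "0 0 -4 0 150;0 0 -10 0 150;0 0 -18 0 150;0 0 -18 0 150;0 0 -18 0 150;0 0 -12 0 150;0 9 0 0 150;-1 15 0 0 150;-1 20 0 0 150;-1 20 0 0 150;-1 20 0 0 150;-1 20 0 0 150;-1 20 0 0 150;-1 20 0 0 150;-1 20 0 0 150;-1 20 0 0 150;-1 15 0 0 150;-1 10 0 0 150;0 0 0 0 150;0 0 0 0 150"
}}

```text
time_s: 13.55
tool_pos: [0.6361, -0.096, 0.1004]
tool_rot: [-179.9, -0.1, 90.0]
force: [-0.9, -0.1, -3.0]
grip_width: 0.0619
grasp_force: 25.0
```

Contact is expected at TCP z ≈ 0.0344, so 66 mm down.

Emit:
{"name": "arm_command", "arguments": {
  "series": "0 1 8 0 150;0 0 14 0 150;0 0 14 0 150;0 0 12 0 150;0 0 8 0 150;0 0 4 0 150;0 0 2 0 150;0 0 1 0 150;0 0 0 0 150;0 0 0 0 150"
}}

```text
time_s: 14.38
tool_pos: [0.6382, -0.0964, 0.0397]
tool_rot: [179.9, 0.0, 90.0]
force: [0.7, 0.4, -3.5]
grip_width: 0.0626
grasp_force: 25.0
```

Emit:
{"name": "arm_command", "arguments": {
  "series": "0.5 -0.5 2 0 150;0 0 1.5 0 150;0 0 1 0 150;0 0 0.5 0 150;0 0 0 0 150;0 0 0 0 150"
}}

```text
time_s: 14.88
tool_pos: [0.6372, -0.0959, 0.0345]
tool_rot: [180.0, 0.0, 90.0]
force: [-1.6, -0.1, 0.5]
grip_width: 0.0618
grasp_force: 25.0
```

Emit:
{"name": "arm_command", "arguments": {
  "series": "0 0 0.3 0 150;0 0 0 0 72;0 0 0 0 66;0 0 0 0 55;0 0 0 0 35;0 0 0 0 0;0 0 0 0 0;0 0 0 0 0;0 0 -4 0 0;0 0 -12 0 0;0 0 -20 0 0;0 0 -20 0 0;0 0 -20 0 0;0 0 -20 0 0;0 0 -10 0 0;0 0 0 0 0;0 0 0 0 0"
}}

```text
time_s: 16.3
tool_pos: [0.6374, -0.0959, 0.1403]
tool_rot: [179.9, 0.0, 90.0]
force: [-0.7, -0.5, -0.7]
grip_width: 0.0866
grasp_force: 0.0
```

Emit:
{"name": "arm_command", "arguments": {
  "series": "9 -9 0 0 0;16 -16 0 0 0;21 -22 0 0 0;21 -22 0 0 0;21 -22 0 0 0;21 -22 0 0 0;21 -22 0 0 0;18 -18 0 0 0;12 -12 0 0 0;7 -7 0 0 0;0 0 15 0 0;0 0 20 0 0;0 0 15 0 0;0 0 0 0 0;0 0 0 0 0"
}}

```text
time_s: 17.55
tool_pos: [0.4643, 0.0707, 0.0887]
tool_rot: [-179.8, -0.0, 90.0]
force: [0.2, -0.8, 0.2]
grip_width: 0.0873
grasp_force: 0.0
```

Run:
```python
from h import *
im=cams.read_camera("side");
for D,q in((50,(.6481,-.0059)),(62,(.6375,-.0952))):
    cv2.polylines(im,[np.round(outline("side",*q,D,.012)*16).astype(int)],True,(0,255,0),1,shift=4)
cv2.polylines(im,[np.round(outline("side",.4656,.071,38)*16).astype(int)],True,(0,0,255),1,shift=4)
cv2.imwrite("pics/s3.png",cv2.resize(im[80:260,220:420],None,fx=3.3,fy=3.3))
```

```text
(no output)
```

View pics/s3.png

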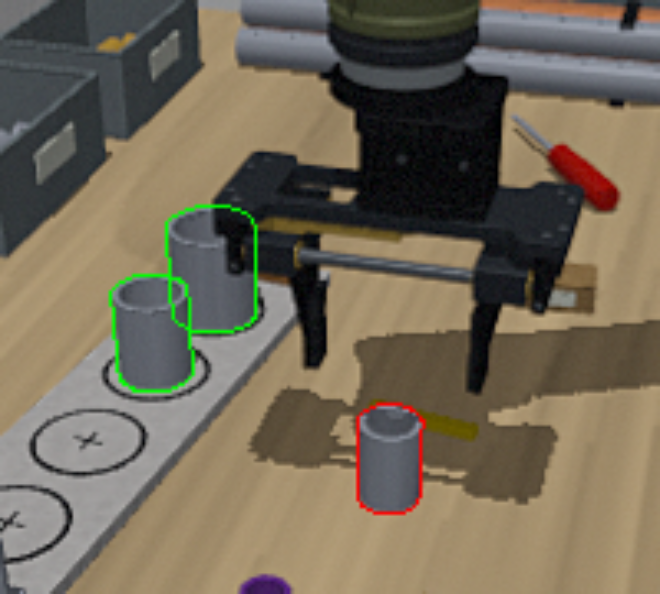

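The 50 and 62 stand upright and sit inside their target outlines, at (150,335) and (212,270). The gripper is over the 38 at (390,460). Going down to TCP z ≈ 0.016.

Emit:
{"name": "arm_command", "arguments": {
  "series": "0 1 8 0 0;0 0 14 0 0;0 0 16 0 0;0 0 14 0 0;0 0 11 0 0;0 0 6 0 0;0 0 3 0 0;0 0 1 0 0;0 0 0 0 0;0 0 0 0 0"
}}

```text
time_s: 18.43
tool_pos: [0.4668, 0.0712, 0.0173]
tool_rot: [179.9, 0.0, 90.0]
force: [0.1, -0.7, 0.5]
grip_width: 0.0871
grasp_force: 0.0
```

Emit:
{"name": "arm_command", "arguments": {
  "series": "0 0 0 0 80;0 0 0 0 100;0 0 0 0 115;0 0 0 0 130;0 0 0 0 145;0 0 0 0 160;0 0 0 0 175;0 0 0 0 200;0 0 0 0 200;0 0 0 0 200;0 0 0 0 200"
}}

```text
time_s: 19.35
tool_pos: [0.4661, 0.0711, 0.0167]
tool_rot: [-180.0, 0.0, 90.0]
force: [-0.2, -0.6, 0.6]
grip_width: 0.0376
grasp_force: 25.0
```

Emit:
{"name": "arm_command", "arguments": {
  "series": "0 0 -4 0 200;0 0 -10 0 200;0 0 -18 0 200;0 0 -18 0 200;0 0 -18 0 200;0 0 -12 0 200;0 8 0 0 200;1 14 0 0 200;1 18 0 0 200;2 20 0 0 200;2 20 0 0 200;2 20 0 0 200;1 20 0 0 200;1 20 0 0 200;1 18 0 0 200;1 16 0 0 200;0.5 12 0 0 200;0 6 0 0 200;0 0 0 0 200;0 0 0 0 200"
}}

```text
time_s: 21.02
tool_pos: [0.6575, 0.0836, 0.0956]
tool_rot: [-179.9, 0.0, 90.0]
force: [-0.5, -0.3, -1.9]
grip_width: 0.0379
grasp_force: 25.0
```

Emit:
{"name": "arm_command", "arguments": {
  "series": "0 0 8 0 200;0 0 14 0 200;0 0 14 0 200;0 0 12 0 200;0 0 8 0 200;0 0 4 0 200;0 0 2 0 200;0 0 0 0 200;0 0 0 0 200"
}}

```text
time_s: 21.77
tool_pos: [0.6586, 0.0838, 0.0352]
tool_rot: [180.0, -0.0, 90.0]
force: [0.8, 0.1, -1.6]
grip_width: 0.038
grasp_force: 25.0
```

Emit:
{"name": "arm_command", "arguments": {
  "series": "0 0 3 0 200;0 0 2 0 200;0 0 0.5 0 200;0 0 0.5 0 200;0 0 0 0 200;0 0 0 0 200"
}}

```text
time_s: 22.27
tool_pos: [0.6582, 0.0837, 0.0288]
tool_rot: [180.0, 0.0, 90.0]
force: [0.2, -0.2, -1.7]
grip_width: 0.0377
grasp_force: 25.0
```

Emit:
{"name": "arm_command", "arguments": {
  "series": "0 0 0.5 0 200;0 0 0.3 0 200;0 0 0 0 200"
}}

```text
time_s: 22.52
tool_pos: [0.6583, 0.0837, 0.0288]
tool_rot: [180.0, 0.0, 90.0]
force: [-2.2, -0.8, 5.5]
grip_width: 0.0374
grasp_force: 25.0
```

Contact. Release, rise and go to the 28 at (0.4443, 0.2857).

Emit:
{"name": "arm_command", "arguments": {
  "series": "0 0 0 0 138;0 0 0 0 128;0 0 0 0 110;0 0 0 0 80;0 0 0 0 40;0 0 0 0 0;0 0 0 0 0;0 0 0 0 0;0 0 -4 0 0;0 0 -12 0 0;0 0 -20 0 0;0 0 -20 0 0;0 0 -20 0 0;0 0 -20 0 0;0 0 -10 0 0;0 0 0 0 0"
}}

```text
time_s: 23.85
tool_pos: [0.6601, 0.0843, 0.1378]
tool_rot: [179.7, -0.0, 90.0]
force: [-0.6, -0.4, -0.7]
grip_width: 0.0873
grasp_force: 0.0
```

Emit:
{"name": "arm_command", "arguments": {
  "series": "9 -9 0 0 0;16 -17 0 0 0;22 -23 0 0 0;22 -23 0 0 0;22 -23 0 0 0;22 -23 0 0 0;22 -23 0 0 0;22 -23 0 0 0;20 -22 0 0 0;15 -16 0 0 0;7 -9 0 0 0;3 -3 0 0 0;0 0 15 0 0;0 0 20 0 0;0 0 20 0 0;0 0 10 0 0;0 0 0 0 0;0 0 0 0 0"
}}

```text
time_s: 25.35
tool_pos: [0.4443, 0.285, 0.0685]
tool_rot: [-179.9, 0.0, 89.9]
force: [0.1, -0.5, 0.1]
grip_width: 0.0869
grasp_force: 0.0
```

Run:
```python
from h import *
im=cams.read_camera("side");cv2.imwrite("pics/s4full.png",im)
for D,q in((50,(.6481,-.0059)),(62,(.6375,-.0952)),(38,(.6586,.0837))):
    cv2.polylines(im,[np.round(outline("side",*q,D,.012)*16).astype(int)],True,(0,255,0),1,shift=4)
cv2.polylines(im,[np.round(outline("side",.4442,.2857,28)*16).astype(int)],True,(0,0,255),1,shift=4)
cv2.imwrite("pics/s4.png",cv2.resize(im[110:360,170:430],None,fx=2.4,fy=2.4))
```

```text
(no output)
```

View pics/s4.png

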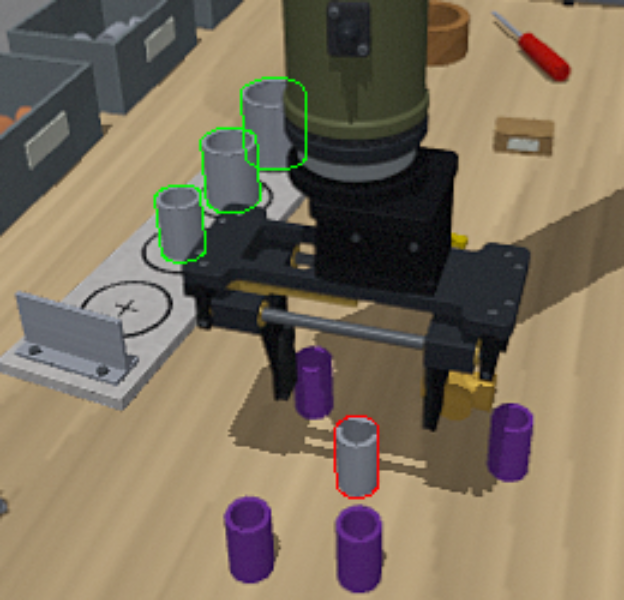

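The three placed couplings stand in their outlines and the gripper is over the 28 at (357,457). The fingers pass the purple tubes.

Emit:
{"name": "arm_command", "arguments": {
  "series": "0.5 0 8 0 0;0 0 12 0 0;0 0 12 0 0;0 0 11 0 0;0 0 7 0 0;0 0 4 0 0;0 0 1 0 0;0 0 0 0 0;0 0 0 0 0"
}}

```text
time_s: 26.15
tool_pos: [0.4444, 0.2865, 0.0142]
tool_rot: [180.0, -0.0, 90.0]
force: [0.4, -0.5, 0.2]
grip_width: 0.087
grasp_force: 0.0
```

Emit:
{"name": "arm_command", "arguments": {
  "series": "0 0 0 0 100;0 0 0 0 125;0 0 0 0 140;0 0 0 0 155;0 0 0 0 165;0 0 0 0 175;0 0 0 0 190;0 0 0 0 220;0 0 0 0 220;0 0 0 0 220;0 0 0 0 220"
}}

```text
time_s: 27.07
tool_pos: [0.4442, 0.2862, 0.0139]
tool_rot: [180.0, 0.0, 90.0]
force: [-0.3, -0.3, 0.0]
grip_width: 0.0273
grasp_force: 25.0
```

Emit:
{"name": "arm_command", "arguments": {
  "series": "0 0 -4 0 220;0 0 -10 0 220;0 0 -18 0 220;0 0 -18 0 220;0 0 -18 0 220;0 0 -12 0 220;-4 8 0 0 220;-7 14 0 0 220;-10 20 0 0 220;-12 24 0 0 220;-12 24 0 0 220;-12 24 0 0 220;-12 24 0 0 220;-12 24 0 0 220;-12 24 0 0 220;-10 18 0 0 220;-7 14 0 0 220;-3 7 0 0 220;0 0 0 0 220;0 0 0 0 220"
}}

```text
time_s: 28.73
tool_pos: [0.6685, 0.1728, 0.0924]
tool_rot: [-179.9, 0.0, 90.0]
force: [-1.5, 1.0, -0.1]
grip_width: 0.0276
grasp_force: 25.0
```

Contact is expected at z ≈ 0.026.

Emit:
{"name": "arm_command", "arguments": {
  "series": "0 0 8 0 220;0 0 14 0 220;0 0 14 0 220;0 0 12 0 220;0 0 8 0 220;0 0 4 0 220;0 0 1 0 220;0 0 0 0 220;0 0 0 0 220"
}}

```text
time_s: 29.48
tool_pos: [0.6696, 0.1734, 0.0335]
tool_rot: [179.9, -0.0, 90.0]
force: [-0.5, -0.3, -0.3]
grip_width: 0.0271
grasp_force: 25.0
```

Emit:
{"name": "arm_command", "arguments": {
  "series": "0 0 3 0 220;0 0 2 0 220;0 0 1 0 220;0 0 0.5 0 220;0 0 0.5 0 220;0 0 0 0 220;0 0 0 0 220"
}}

```text
time_s: 30.07
tool_pos: [0.6692, 0.1731, 0.026]
tool_rot: [180.0, 0.0, 90.0]
force: [0.5, -0.1, -0.4]
grip_width: 0.0273
grasp_force: 25.0
```

Emit:
{"name": "arm_command", "arguments": {
  "series": "0 0 0.5 0 220;0 0 0.4 0 220;0 0 0 0 220;0 0 0 0 220"
}}

```text
time_s: 30.4
tool_pos: [0.6692, 0.1732, 0.0259]
tool_rot: [180.0, 0.0, 90.0]
force: [-2.1, -1.5, 5.2]
grip_width: 0.0275
grasp_force: 25.0
```

Contact. Release, rise, then back off towards the robot's left, clear of the top view.

Emit:
{"name": "arm_command", "arguments": {
  "series": "0 0 0 0 168;0 0 0 0 155;0 0 0 0 130;0 0 0 0 90;0 0 0 0 40;0 0 0 0 0;0 0 0 0 0;0 0 0 0 0;0 0 -4 0 0;0 0 -12 0 0;0 0 -20 0 0;0 0 -20 0 0;0 0 -20 0 0;0 0 -20 0 0;0 0 -20 0 0;0 0 -20 0 0;0 0 0 0 0"
}}

```text
time_s: 31.82
tool_pos: [0.6716, 0.1746, 0.1674]
tool_rot: [179.5, -0.1, 90.0]
force: [0.6, 0.5, 0.7]
grip_width: 0.0871
grasp_force: 0.0
```

Emit:
{"name": "arm_command", "arguments": {
  "series": "15 -10 0 0 0;22 -20 0 0 0;25 -22 0 0 0;25 -22 0 0 0;25 -22 0 0 0;25 -22 0 0 0;25 -22 0 0 0;25 -20 0 0 0;25 -20 0 0 0;25 -20 0 0 0;25 -10 0 0 0;22 0 0 0 0;15 0 0 0 0;0 0 0 0 0;0 0 0 0 0"
}}

```text
time_s: 33.07
tool_pos: [0.4585, 0.4726, 0.161]
tool_rot: [-180.0, 0.0, 90.1]
force: [0.0, 0.1, 0.1]
grip_width: 0.0872
grasp_force: 0.0
```

Run:
```python
from h import *
print(telemetry.get_obs()["tool_pos"])
im={n:cams.read_camera(n) for n in("top","side")}; w={n:v.copy() for n,v in im.items()}
for D,q in((50,(.6481,-.0059)),(62,(.6375,-.0952)),(38,(.6586,.0837)),(28,(.6691,.1727))):
    for n in im: cv2.polylines(w[n],[np.round(outline(n,*q,D,.012)*16).astype(int)],True,(0,255,0),1,shift=4)
a=cv2.resize(w["top"][105:195,200:430],(760,297));b=cv2.resize(w["side"][110:290,160:360],(330,297))
cv2.imwrite("pics/f.png",np.vstack([a,np.hstack([b,np.zeros((297,430,3),np.uint8)])]))
```

```text
[0.45845328 0.47260427 0.16099835]
```

View pics/f.png

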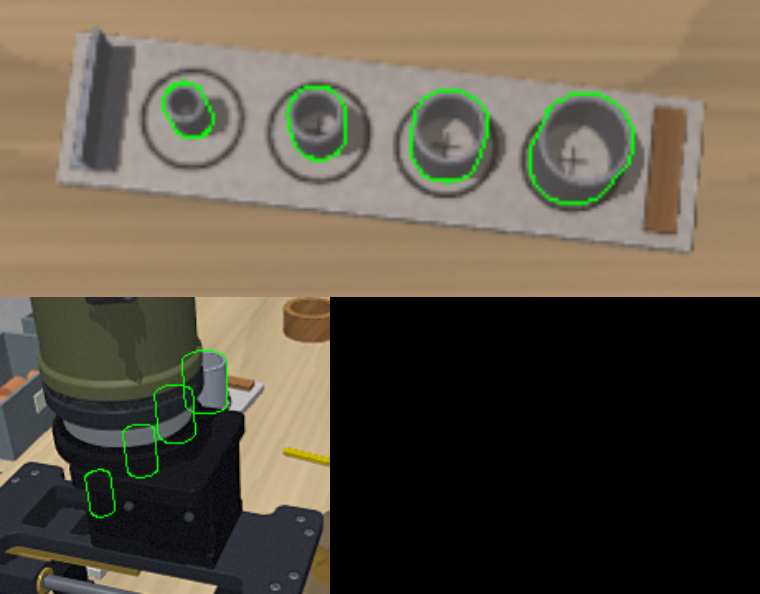

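In the top view all four couplings stand in their target outlines, at about (188,108), (317,122), (448,135) and (582,148). They run from smallest at the end stop to largest, and the gripper is clear of them. Handing in.

```bash
python3 -c "
from cell import env
print(env.sign_off())"
```

```text
the job is handed in; nothing more can be done
None
```

I handed the job in at about 33 s: the 28, 38, 50 and 62 mm couplings stand upright and released on marks a, b, c and d, smallest next to the end stop, each centred to within about 1 mm in the last top-camera check.

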